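Flatten the fine stone of a three-sided sharpening stone

TASK

Turn the three-sided sharpening stone one click by its star handle, top towards you, so that the stone now facing down and away from you (the fine one) comes up on top. Then take the flattening block from its drip tray, lay it lengthwise on the fine stone and rub it from the end next to the star handle to the other end and back, over the whole length, staying on the stone with a steady pressure of about 10 N. Put the block back flat in its tray, and leave the things round about where they are.

Things in the scene. Friction and masses are not known exactly. Their poses are not given: they have to be found in the camera images.
- stone_turret (a joint): turn of the three-sided stone about its level axle, rad; grows as its top comes towards the robot. It is sprung into clicks at -2.094, 0 and 2.094; 0 (about where it starts): coarse stone up; 2.094: fine stone up. Beyond about half way it pulls itself into the next click; turning takes up to 8 N at a knob of the star
- stone_stand: fixed grey trough (120 mm deep, 256 mm wide, 30 mm high) under the stone; origin on the worktop under the middle of the stone, x across it away from the robot, y along the axle, z up. Axle 85 mm up; bearing uprights 103 mm high at y = +-127 mm; the round click housing (62 mm diameter, top at 116 mm) reaches to y = 152 mm; star handle at the -y end
- axle_hub (a point): point on the axle in the plane of the star handle, 85 mm above the worktop, at y = -176 mm of the stand; axes as the stand's. The star has three arms 120 degrees apart, each ending in a round black knob
- star_knob_a (a point): centre of the knob (24 mm diameter, 20 mm thick along the axle with flat ends, 58 mm from the axle, 35 mm clear of the upright beside it) that at turn 0 points up and away from the robot, 60 degrees from straight up; at turn 2.094 it points up and towards the robot, 60 degrees from straight up
- fine_face (a point): middle of the working face of the fine stone, a plain grey bar 50 mm wide (this point's x) by 220 mm long (its y, parallel to the axle); z points outwards from the face. The face lies 32 mm from the axle, so 117 mm above the worktop when it is on top. At turn 0 it faces away from the robot and down
- flattening_block: the loose flattening block, 0.25 kg: flat sole 90 mm long (its x) by 48 mm wide (its y), origin at the middle of its underside, z up. On the 15 mm sole stands a black bar grip, 22 mm thick (y), 66 mm long (x), from 25 mm to 56 mm above the underside, on a rubber cushion that gives up to 9 mm when pressed (2 N per mm, so 10 N sinks the grip 5 mm)
- block_grip (a point): point in the block's grip, 44 mm above the middle of the sole's underside; axes as the block's. Good height for the TCP
- drip_tray: the fixed shallow white tray of the block, 132 mm (its x) by 90 mm (its y), walls 4 mm thick and 12 mm high, inner floor 4 mm above the worktop; origin on the worktop under its middle. The block starts in it, roughly lengthwise
- mug: bystander: a green and white mug, 86 mm wide, 121 mm with its handle, 99 mm high; origin under its middle
- scissors: bystander: kitchen scissors lying flat, 199 mm long
- lemon: bystander: a lemon, 78 mm long
- peeler: bystander: a vegetable peeler lying flat, 170 mm long
- bowl: bystander: a white bowl standing upside down, 156 mm across, 66 mm high
Mind the look-alikes: they are no part of the job. Leave any red look-alike of the flattening_block alone.

How it is judged (in metres and radians):
On the way, in this order (a step that is already met when the one before it is completed fails the run):
1. the star handle has been turned so that the fine stone has clicked into place on top (value of joint stone_turret between 2 and 2.19 rad and velocity of joint stone_turret between -0.1 and 0.1 rad/s), for 0.3 s.
2. the block lies along the fine stone and is pressed on it at the end next to the star handle (y of flattening_block in the frame of fine_face below -0.05 m and contact force between flattening_block and stone_stand between 4 and 25 N and z of flattening_block in the frame of fine_face between -0.005 and 0.006 m and x of flattening_block in the frame of fine_face between -0.012 and 0.012 m and angle between the x axis of flattening_block and the y axis of fine_face, either way round below 0.15 rad and value of joint stone_turret between 2 and 2.19 rad), for 0.05 s.
3. under pressure it passes the first quarter (y of flattening_block in the frame of fine_face between -0.045 and -0.022 m and contact force between flattening_block and stone_stand between 4 and 25 N and z of flattening_block in the frame of fine_face between -0.005 and 0.006 m and x of flattening_block in the frame of fine_face between -0.012 and 0.012 m and angle between the x axis of flattening_block and the y axis of fine_face, either way round below 0.15 rad and value of joint stone_turret between 2 and 2.19 rad), for 0.05 s.
4. the middle (y of flattening_block in the frame of fine_face between -0.012 and 0.012 m and contact force between flattening_block and stone_stand between 4 and 25 N and z of flattening_block in the frame of fine_face between -0.005 and 0.006 m and x of flattening_block in the frame of fine_face between -0.012 and 0.012 m and angle between the x axis of flattening_block and the y axis of fine_face, either way round below 0.15 rad and value of joint stone_turret between 2 and 2.19 rad), for 0.05 s.
5. the third quarter (y of flattening_block in the frame of fine_face between 0.022 and 0.045 m and contact force between flattening_block and stone_stand between 4 and 25 N and z of flattening_block in the frame of fine_face between -0.005 and 0.006 m and x of flattening_block in the frame of fine_face between -0.012 and 0.012 m and angle between the x axis of flattening_block and the y axis of fine_face, either way round below 0.15 rad and value of joint stone_turret between 2 and 2.19 rad), for 0.05 s.
6. and is pressed at the far end (y of flattening_block in the frame of fine_face above 0.05 m and contact force between flattening_block and stone_stand between 4 and 25 N and z of flattening_block in the frame of fine_face between -0.005 and 0.006 m and x of flattening_block in the frame of fine_face between -0.012 and 0.012 m and angle between the x axis of flattening_block and the y axis of fine_face, either way round below 0.15 rad and value of joint stone_turret between 2 and 2.19 rad), for 0.05 s.
7. then back under pressure past the third quarter (all of step 5), for 0.05 s.
8. the middle (all of step 4), for 0.05 s.
9. the first quarter (all of step 3), for 0.05 s.
10. and is pressed again at the end next to the star handle (all of step 2), for 0.05 s.
At the end, for the whole second after the job is handed in: The block rests flat in its tray (sole within 4 mm of the tray's floor, tilt under 0.1 rad, centre within 25 mm of the tray's centre along each tray axis), at rest and released; the fine stone is still clicked in on top (turn between 2.0 and 2.19 rad) (value of joint stone_turret between 2 and 2.19 rad and x of flattening_block in the frame of drip_tray between -0.025 and 0.025 m and y of flattening_block in the frame of drip_tray between -0.025 and 0.025 m and z of flattening_block in the frame of drip_tray below 0.008 m and angle between flattening_block's own z axis and vertical below 0.1 rad and linear speed of flattening_block below 0.02 m/s); the robot touches nothing.
It fails at once if the block is pressed on the stone or its stand with more than 35 N (contact force between flattening_block and stone_stand above 35 N).
It fails at once if the mug, scissors, lemon, peeler or bowl is moved by more than 3 cm (distance of any of mug, scissors, lemon, peeler, bowl from where it was at the start of the episode above 0.03 m).
It also fails if it takes over 72 s, if anything falls off the work surface, if the arm or the gripper's body presses on something with over 40 N, if the wrist force passes 120 N, or if a joint passes its speed limit or range.

ROBOT

A 6-joint arm with a two-finger parallel gripper is mounted at the origin on a cart in front of the work surface, level with it; the furniture and walls round the work are solid. World frame = base frame: x ahead of the robot, y to its left, z up, the work surface at z = 0. Lengths are in m, angles in degrees, forces in N, time in s.
With the tool pointing down it reaches from about 0.4 to 0.825 m from the base axis. Payload 7 kg.
Tool frame: the origin (TCP) lies between the finger pads, 19 mm behind the fingertips; this is the grasp point; z points along the fingers, y is the line along which they close (so a half turn about z gives the same grasp; the last joint's range is limited). The gripper opens to 88 mm and grips with 3 to 60 N. Pads are 19 mm wide; open, the fingers measure 130 mm over their backs; the gripper's body (78 mm by 193 mm) begins 47 mm behind the grasp point.
Start: joints at [-60.384, 20.546, 0.682, 0, -70.136, -16.507], TCP at [0.153, -0.657, 0.245] pointing down, gripper open.
Joint ranges: [-176.03, 176.03], [-82.01, 121.73], [-58.28, 71.71], [-173.87, 95.51], [-174.79, -0.11], [-173.66, 173.66]. Speed limits (degrees/s): [136.94, 136.94, 172.46, 180, 180, 180].

INTERFACE

Orientations are given as a 3x3 rotation matrix whose columns are the frame's x, y, z axes.
In Python, from rig import robot gives the robot as it stands. Calls block until the motion is done:
- robot.goto(position, orientation): joint-space move of the TCP to a pose.
- robot.servo_line(position, ori=None, speed=0.15): straight line of the TCP; ori=None keeps the orientation; speed is the mean speed in m/s.
- robot.movej(angles): joint-space move.
- robot.move_gripper(opening): opening from 0.0 (shut) to 1.0 (fully open); the grip force is fixed at half the most; returns when the fingers have stopped.
- robot.dwell(seconds).
- robot.ik(position, orientation): joint angles nearest the present ones, or None.
- robot.grab_frame(name): name is "side" or "top" or "wrist"; returns (picture, depth): 420x560x3 uint8, red, green, blue; 420x560 float32, m along the optical axis (not along the pixel's ray), 0 where there is no reading.
- robot.camera_info(name): a dict with "vfov" (degrees; the focal length in pixels is half the picture's height over the tangent of half this angle, whatever the lens; pixels are square), "cx", "cy" (the principal point, pixels), "view" (4x4, takes a point from world to camera coordinates); the wrist camera has in their place "T_tool_cam" (4x4, takes a point from camera to tool coordinates, whose origin is the TCP and whose axes are the flange's). Camera axes: x right, y down, z forward; pixel columns grow to the right and rows downward; lengths in m; the calibration is good to about 2 mm. A picture is of the moment at which its call begins: read the wrist's pose just before it. camera_info takes no time and is no camera call.
A pose or a line that the arm cannot do raises robot.Unreachable and nothing moves.
- robot.job_done(): hands the job in; it is judged then, once.
Readings, each from a call of its own:
- robot.read_t(): time.
- robot.read_qpos(): joint angles.
- robot.read_qvel(): joint speeds.
- robot.read_effort(): joint torques, N m.
- robot.read_position(): TCP position.
- robot.read_tcp_rot(): TCP orientation.
- robot.read_force(): force on the tool from outside, world axes, zero at the start.
- robot.read_ft_torque(): the same for the moment, N m.
- robot.read_grip_width(): opening from 0.0 (shut) to 1.0 (fully open).
- robot.read_finger_force(): force on a finger pad.
Only numpy, scipy, OpenCV 4.12 (cv2) and the standard library are available. Lean on these libraries where they do the work, as an engineer would, in place of code of your own. Each camera call takes 0.05 s, during which the arm holds its last target. There are 200 camera calls.

## Working session

There is one attempt and no reset: what is moved stays moved. The work goes in short steps, each a Python script; the robot and the scene stay as the last script left them, time stands still between calls to the robot, and variables do not carry over. Pictures are saved under pics/ and viewed, at most 10 in all, crops included, and the job is handed in when it is done.

```bash
ls; mkdir -p pics
python3 - <<'E'
from rig import robot
import cv2,numpy as np
for n in("top","side"):
    p,d=robot.grab_frame(n); cv2.imwrite(f"pics/{n}0.png",p[:,:,::-1]); np.savez(f"{n}0.npz",p=p,d=d)
    c=robot.camera_info(n); print(n,c["vfov"],c["cx"],c["cy"],np.round(c["view"],4).tolist(), (d>0).mean())
c=robot.camera_info("wrist");print(c)
print(robot.read_t(),robot.read_tcp_rot().tolist() if hasattr(robot.read_tcp_rot(),'tolist') else robot.read_tcp_rot())
E
```

```text
pics
top 53.48452616599275 283.3298842599468 202.13156388552966 [[0.0038, -1.0, 0.0081, -0.0029], [-0.9982, -0.0043, -0.0601, 0.5397], [0.0602, -0.0079, -0.9982, 1.3032], [0.0, 0.0, 0.0, 1.0]] 0.9960756802721088
side 55.74666352648766 278.8422566172716 211.67293032941865 [[-0.973, -0.2306, -0.0124, 0.5353], [-0.1083, 0.5032, -0.8573, 0.1442], [0.2039, -0.8328, -0.5146, 1.3508], [0.0, 0.0, 0.0, 1.0]] 0.9957057823129252
{'vfov': 68.1267354819623, 'cx': 280.02317844443184, 'cy': 206.8534339501302, 'T_tool_cam': array([[ 1.42514375e-03, -9.51494636e-01, -3.07662034e-01,
         8.27097341e-02],
       [ 9.99998788e-01,  1.54890184e-03, -1.58062318e-04,
         5.83342627e-04],
       [ 6.26933739e-04, -3.07661436e-01,  9.51495690e-01,
        -1.38943278e-01],
       [ 0.00000000e+00,  0.00000000e+00,  0.00000000e+00,
         1.00000000e+00]])}
0.1 [[-0.9739827947712718, -0.22662143129107487, -0.0004923099910831154], [-0.22662191814957328, 0.9739817029490299, 0.0014657880869678602], [0.00014732192925588983, 0.0015392206119908165, -0.9999988045473638]]
```

View pics/top0.png

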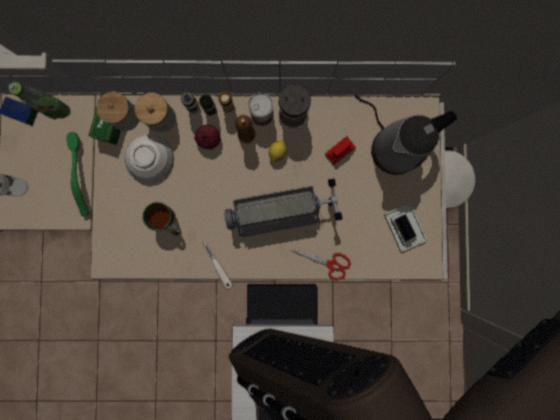

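View pics/side0.png

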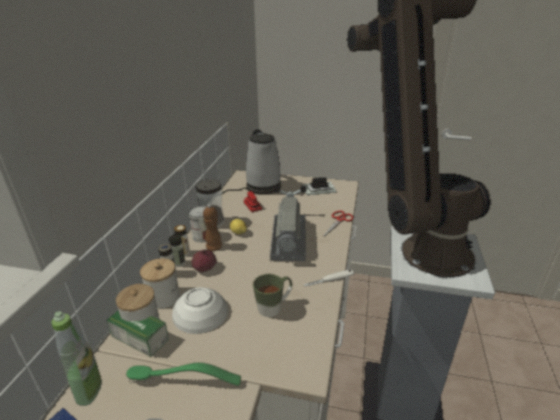

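Top view: the stand is at (275,212), with the star on its right at (335,200). The black block sits in the white tray at (406,229), next to the kettle at (400,145).

Things that could be taken for the block:
- the black-gripped block in the white tray (406,229)
- the red look-alike (340,150)
- the black tool drawer/board by the cart (282,302)

By its description I choose (406,229), and will check it in a close crop.

```bash
cat > h.py <<'E'
import numpy as np, cv2
from rig import robot
def cam(n, T=None):
    c=robot.camera_info(n); f=210/np.tan(np.radians(c["vfov"]/2))
    if n=="wrist":
        W=np.eye(4); W[:3,:3]=np.array(robot.read_tcp_rot()); W[:3,3]=robot.read_position()
        M=W@c["T_tool_cam"]
    else: M=np.linalg.inv(c["view"])
    return f,c["cx"],c["cy"],M
def cloud(C,d):
    f,cx,cy,M=C; v,u=np.mgrid[:420,:560]
    P=np.stack([(u-cx)/f*d,(v-cy)/f*d,d],-1)
    return P@M[:3,:3].T+M[:3,3]
def plane(C,uv,z):
    f,cx,cy,M=C; uv=np.atleast_2d(uv).astype(float)
    r=np.c_[(uv[:,0]-cx)/f,(uv[:,1]-cy)/f,np.ones(len(uv))]@M[:3,:3].T
    return M[:3,3]+r*((z-M[2,3])/r[:,2])[:,None]
def down(yaw):  # tool x axis at yaw (deg) in world, z down
    a=np.radians(yaw); x=np.array([np.cos(a),np.sin(a),0]); z=np.array([0,0,-1.]); return np.c_[x,np.cross(z,x),z]
def snap(n,tag):
    C=cam(n); p,d=robot.grab_frame(n); cv2.imwrite(f"pics/{tag}.png",p[:,:,::-1]); np.savez(f"{tag}.npz",p=p,d=d,f=C[0],cx=C[1],cy=C[2],M=C[3]); return C,p,d
def load(tag):
    a=np.load(f"{tag}.npz"); return (float(a["f"]),float(a["cx"]),float(a["cy"]),a["M"]),a["p"],a["d"]
E
python3 - <<'E'
from h import *
C=cam("top"); d=np.load("top0.npz")["d"]; P=cloud(C,d)
for u,v in [(275,212),(240,216),(310,205),(333,184),(337,215),(334,201),(404,229),(386,212),(410,250),(424,243),(398,208),(340,150),(400,150),(375,150),(160,216),(278,151),(450,250),(450,100),(337,265),(310,253),(232,217),(385,180)]: print((u,v),P[v,u].round(3))
E
```

```text
(275, 212) [0.505 0.024 0.119]
(240, 216) [0.492 0.126 0.121]
(310, 205) [ 0.525 -0.078  0.121]
(333, 184) [ 0.586 -0.144  0.128]
(337, 215) [ 0.496 -0.156  0.125]
(334, 201) [ 0.539 -0.15   0.1  ]
(404, 229) [ 0.456 -0.371  0.053]
(386, 212) [ 0.51  -0.33  -0.001]
(410, 250) [ 0.39  -0.404  0.004]
(424, 243) [ 0.412 -0.45   0.003]
(398, 208) [ 0.523 -0.366  0.011]
(340, 150) [ 0.699 -0.175  0.058]
(400, 150) [ 0.704 -0.366  0.041]
(375, 150) [ 0.701 -0.285  0.051]
(160, 216) [0.493 0.377 0.056]
(278, 151) [0.697 0.017 0.051]
(450, 250) [ 0.343 -0.896 -0.89 ]
(450, 100) [0.46  0.01  1.333]
(337, 265) [ 0.342 -0.171  0.007]
(310, 253) [ 0.379 -0.086  0.003]
(232, 217) [0.49  0.151 0.102]
(385, 180) [ 0.613 -0.327  0.002]
```

Run:
```python
from h import *
for i,p in enumerate([(0.48,-0.33,0.26),(0.50,-0.13,0.28),(0.50,0.06,0.28)]):
    robot.goto(p,down(180)); robot.dwell(0.2); C,_,d=snap("wrist",f"w{i}"); print(robot.read_t(),np.round(robot.read_qpos(),1),robot.read_position())
a=cv2.imread("pics/w0.png");b=cv2.imread("pics/w1.png")
m=np.hstack([a,b]); m=np.clip(m*1.8,0,255).astype(np.uint8); cv2.imwrite("pics/w01.png",cv2.resize(m,(800,300),interpolation=cv2.INTER_AREA))
cv2.imwrite("pics/w2b.png",np.clip(cv2.imread("pics/w1.png")*1.8,0,255).astype(np.uint8))
```

```text
2.0417 [-15.4  11.4 -10.1   0.  -68.6 -74.7] [ 0.47964426 -0.33057553  0.25989433]
3.1167 [  7.1   4.3 -15.9   0.  -69.9 -97.2] [ 0.49988781 -0.1309039   0.27972114]
4.15 [  29.1    2.9  -17.3    0.   -69.8 -119.2] [0.50009493 0.05909635 0.27995454]
```

View pics/w01.png

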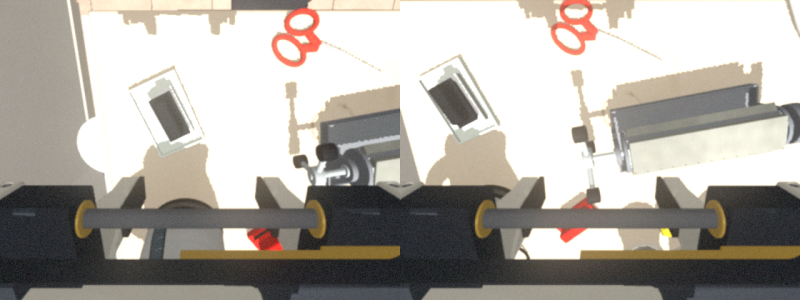

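View pics/w2b.png

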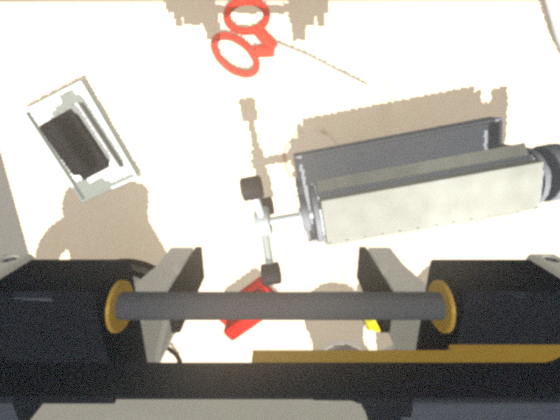

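The wrist views confirm the choice: in w1 the black grip on a white sole is in the white tray at (75,143), and the red look-alike is separate at (248,308). The star knobs are at (252,188) and (270,273), and the stone face corners run from (320,192) to (547,207).

Run:
```python
from h import *
def rect(Q,name):
    r=cv2.minAreaRect((Q[:,:2]*1000).astype(np.float32)); b=cv2.boxPoints(r)
    e=[b[1]-b[0],b[2]-b[1]]; L=max(e,key=np.linalg.norm)
    print(name,len(Q),"c",np.round(r[0],1),"size",np.round(sorted(r[1]),1),"ang",round(np.degrees(np.arctan2(L[1],L[0]))%180,2),"zmed",np.median(Q[:,2]).round(4),"mean",Q.mean(0).round(4))
def near(P,c,r): return np.linalg.norm(P[:,:,:2]-np.array(c),axis=2)<r
def big(m):
    m=cv2.morphologyEx(m.astype(np.uint8),cv2.MORPH_OPEN,np.ones((3,3)))
    n,l,s,_=cv2.connectedComponentsWithStats(m); return l==1+np.argmax(s[1:,4])
for t in("top0","w0","w1","w2"):
    if t=="top0": a=np.load("top0.npz");C,p,d=cam("top"),a["p"],a["d"]
    else: C,p,d=load(t)
    P=cloud(C,d); z=P[:,:,2]; ok=d>0
    print(t)
    tb=ok&near(P,(0.456,-0.371),.12)
    for nm,m in (("grip",tb&(z>.045)&(z<.075)),("sole",tb&(z>.013)&(z<.03)&near(P,(.456,-.371),.055)),("trayall",tb&(z>.0075)&(z<.09))):
        if m.sum()>40: rect(P[big(m)],nm)
    st=ok&near(P,(0.51,0.02),.16)
    if t!="w0":
        m=ok&near(P,(0.51,0.02),.14)&(z>.108)&(z<.122)
        if m.sum()>40: rect(P[big(m)],"stone")
        m=ok&(near(P,(0.586,-.144),.03)|near(P,(.496,-.156),.03))&(z>.09)
        n,l,s,_=cv2.connectedComponentsWithStats(m.astype(np.uint8))
        for i in range(1,n):
            if s[i,4]>15: rect(P[l==i],"knob")
    q=ok&near(P,(0.42,-.25),.05)&(np.abs(z)<.02); print("table z",np.median(z[q]).round(4) if q.any() else None)
```

```text
top0
grip 170 c [ 459.9 -380.9] size [22.1 66.5] ang 25.63 zmed 0.0594 mean [ 0.4599 -0.3795  0.0588]
sole 12 c [ 486.1 -346.8] size [7.3 9.7] ang 178.07 zmed 0.0199 mean [ 0.4861 -0.3472  0.0191]
trayall 462 c [ 459.3 -381.9] size [49.8 92.4] ang 25.76 zmed 0.0344 mean [ 0.4603 -0.3747  0.038 ]
stone 1263 c [510.5  22. ] size [ 50.2 237. ] ang 100.49 zmed 0.1176 mean [0.5097 0.0257 0.1174]
knob 86 c [ 579.5 -141.8] size [19.2 47. ] ang 5.06 zmed 0.1204 mean [ 0.5838 -0.142   0.1169]
knob 83 c [ 502.9 -157.9] size [20.4 43.8] ang 11.27 zmed 0.1227 mean [ 0.4989 -0.1582  0.1187]
table z 0.0007
w0
grip 1186 c [ 461.7 -380.2] size [22.5 65.4] ang 25.71 zmed 0.0585 mean [ 0.4599 -0.3794  0.0578]
sole 563 c [ 446.8 -368.8] size [43.1 99.5] ang 52.32 zmed 0.0184 mean [ 0.4427 -0.3742  0.0184]
trayall 2888 c [ 461.8 -380.2] size [48.4 90.1] ang 26.08 zmed 0.0326 mean [ 0.456  -0.377   0.0393]
table z -0.0006
w1
grip 1388 c [ 461.7 -379.2] size [22.1 65.9] ang 26.43 zmed 0.0582 mean [ 0.4605 -0.3765  0.0566]
sole 914 c [ 461.3 -378.9] size [47.7 90.9] ang 24.63 zmed 0.0186 mean [ 0.4597 -0.3632  0.0188]
trayall 3642 c [ 461.3 -379.2] size [48.1 90.6] ang 25.25 zmed 0.033 mean [ 0.459  -0.3704  0.0374]
stone 11046 c [511.5  23.6] size [ 50.9 236.8] ang 100.6 zmed 0.1162 mean [0.5092 0.0248 0.116 ]
knob 614 c [ 504.3 -156.8] size [20.4 43.6] ang 10.19 zmed 0.1229 mean [ 0.497  -0.1571  0.1195]
knob 630 c [ 580.  -142.6] size [19.9 48.7] ang 12.21 zmed 0.1175 mean [ 0.5824 -0.1414  0.1142]
knob 19970 c [ 483.8 -163.8] size [31.1 57.6] ang 127.16 zmed 0.3616 mean [ 0.4791 -0.1611  0.3503]
table z -0.0005
w2
stone 10847 c [511.8  23.5] size [ 50.5 237.3] ang 100.55 zmed 0.1164 mean [0.5098 0.0259 0.1162]
knob 892 c [ 504.3 -156.5] size [21.3 43.4] ang 9.21 zmed 0.1205 mean [ 0.4978 -0.1542  0.1174]
knob 215 c [ 568.2 -143.6] size [11.1 25.2] ang 21.39 zmed 0.1011 mean [ 0.5673 -0.143   0.1012]
table z -0.0003
```

Measurements agree across views: table 0, stone 50 mm wide with its top at 0.116–0.117 m, grip 22×66 mm, and both knobs at −0.246 m along the axle. That puts the hub 176 mm from the stone's middle, as described. Next I turn the star.

```bash
cat >> h.py <<'E'
ANG=100.55
ay=np.array([np.cos(np.radians(ANG)),np.sin(np.radians(ANG)),0]); ax=np.array([ay[1],-ay[0],0]); Z=np.array([0,0,1.])
CEN=np.array([.5115,.0235,0]); HUB=CEN-.176*ay+.085*Z
def st(): print("t",round(robot.read_t(),2),"p",np.round(robot.read_position(),4),"F",np.round(robot.read_force(),1),"w",round(float(robot.read_grip_width()),3),"ff",np.round(robot.read_finger_force(),1))
E
python3 - <<'E'
from h import *
R=down(ANG+90)
k=lambda t:HUB+.058*(np.sin(np.radians(t))*ax+np.cos(np.radians(t))*Z)
print(k(60),HUB)
robot.goto(k(60)+.1*Z,R); robot.move_gripper(.42); st()
robot.servo_line(k(60),speed=.08); st()
robot.move_gripper(0); st()
if robot.read_grip_width()>.15:
    for t in np.arange(50,-61,-10):
        robot.servo_line(k(t),speed=.06)
        if t%20==0: st()
    st()
C,p,d=snap("wrist","w3"); cv2.imwrite("pics/w3b.png",np.clip(p[:,:,::-1]*1.6,0,255).astype(np.uint8))
E
```

```text
[ 0.59310483 -0.14032812  0.114     ] [ 0.54372446 -0.14952481  0.085     ]
t 6.06 p [ 0.5931 -0.1404  0.214 ] F [ 0.6 -0.8 -0.3] w 0.423 ff 0.0
t 7.46 p [ 0.5935 -0.1403  0.1146] F [ 0.4  0.1 -0.1] w 0.417 ff 0.0
t 7.89 p [ 0.5934 -0.1413  0.1144] F [ 1.7 -6.2  0.4] w 0.225 ff 30.0
t 8.53 p [ 0.581  -0.1436  0.1295] F [ 3.5 -6.7 -4.6] w 0.224 ff 30.0
t 9.16 p [ 0.5651 -0.1466  0.1398] F [ 7.4 -5.3 -6.2] w 0.223 ff 30.0
t 9.79 p [ 0.5472 -0.1499  0.1447] F [ 7.6 -3.6  0.6] w 0.224 ff 30.0
t 10.43 p [ 0.5269 -0.1537  0.1425] F [-0.1 -1.2 13.5] w 0.226 ff 30.0
t 11.06 p [ 0.5055 -0.1576  0.1303] F [-7.6 -4.9  9.4] w 0.231 ff 30.0
t 11.69 p [ 0.4923 -0.16    0.1141] F [-6.  -7.1  4.8] w 0.231 ff 30.0
t 11.69 p [ 0.4923 -0.16    0.1141] F [-6.  -7.1  4.8] w 0.231 ff 30.0
```

View pics/w3b.png

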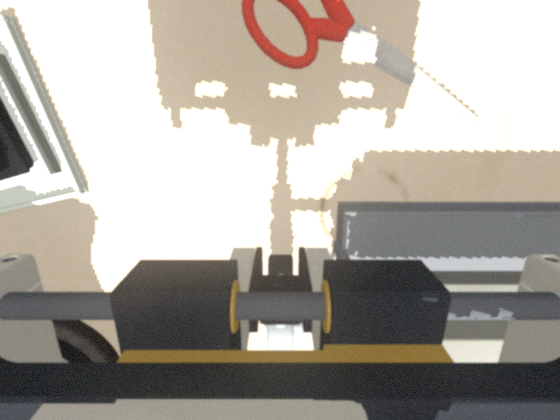

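The knob is held between the fingers at (280,280) and has been carried to the robot side; the stone is turned. I release it, check the fine face, then grasp the block.

Run:
```python
from h import *
robot.move_gripper(.42); st()
p=np.array(robot.read_position()); robot.servo_line(p+.1*Z,speed=.12)
robot.goto((.49,0.0,.28),down(180)); robot.dwell(.15)
C,pic,d=snap("wrist","w4"); P=cloud(C,d); z=P[:,:,2]
q=(P-CEN); m=(d>0)&(abs(q@ax)<.045)&(abs(q@ay)<.14)&(z>.105)&(z<.13)
m=cv2.morphologyEx(m.astype(np.uint8),cv2.MORPH_OPEN,np.ones((3,3))); n,l,s,_=cv2.connectedComponentsWithStats(m); Q=P[l==1+np.argmax(s[1:,4])]
r=cv2.minAreaRect((Q[:,:2]*1000).astype(np.float32)); print(r)
A=np.c_[(Q-CEN)@ax,(Q-CEN)@ay,np.ones(len(Q))]; print("plane slope x,y,z0",np.linalg.lstsq(A,Q[:,2],rcond=None)[0], A.min(0),A.max(0))
# width/length extents of the bar proper
s=A[:,1]; c=A[:,0]
for lo,hi in((-.1,-.05),(-.03,.03),(.05,.1)): k=(s>lo)&(s<hi); print(lo,hi,np.percentile(c[k],[1,99]).round(4),Q[k,2].mean().round(4))
robot.goto((.4615,-.3797,.16),down(205.8)); robot.move_gripper(.6); st()
C,pic,d=snap("wrist","w5"); cv2.imwrite("pics/w5b.png",np.clip(pic[:,:,::-1]*1.4,0,255).astype(np.uint8))
```

```text
t 12.3 p [ 0.4945 -0.1586  0.114 ] F [-0.3  0.8 -0. ] w 0.42 ff 0.0
((511.6805419921875, 23.554595947265625), (51.1114387512207, 236.6520233154297), 10.498147964477539)
plane slope x,y,z0 [ 0.02552672 -0.00043444  0.11597103] [-0.02547329 -0.1182913   1.        ] [0.02570526 0.11836546 1.        ]
-0.1 -0.05 [-0.025   0.0234] 0.1161
-0.03 0.03 [-0.025  0.024] 0.1161
0.05 0.1 [-0.025   0.0241] 0.116
t 16.23 p [ 0.4616 -0.3796  0.16  ] F [-0.   0.6  0.4] w 0.599 ff 0.0
```

View pics/w5b.png

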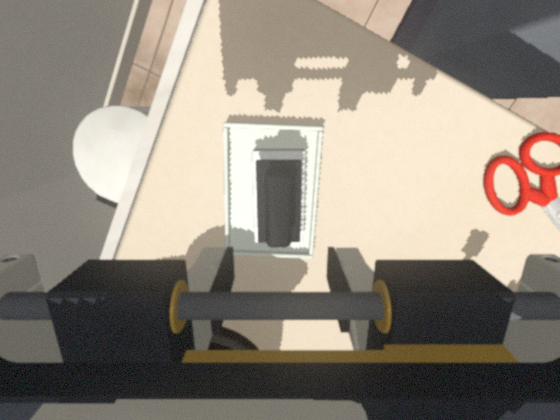

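The crop shows the black grip in the white tray at (280,200), aligned with the fingers and centred in the tray. It is the right block, so I grasp it.

Run:
```python
from h import *
G=np.array([.4615,-.3797,.048])
robot.servo_line(G,speed=.1); st(); robot.move_gripper(0); st()
w=robot.read_grip_width()
if w>.2:
    robot.servo_line(G+.17*Z,speed=.12); st()
    S=CEN-.058*ay
    robot.goto(S+.225*Z,down(ANG+180)); st()
    robot.servo_line(S+.175*Z,speed=.1); robot.dwell(.3); st(); print(np.round(robot.read_qpos(),1))
    C,pic,d=snap("side","s1"); cv2.imwrite("pics/s1b.png",cv2.resize(np.clip(pic[150:290,220:380,::-1]*1.5,0,255).astype(np.uint8),None,fx=4,fy=4))
```

```text
t 17.55 p [ 0.462  -0.3799  0.0487] F [-0.1 -0.4  0.9] w 0.601 ff 0.0
t 18.16 p [ 0.4617 -0.3798  0.0481] F [ 0.2 -0.8  0.2] w 0.251 ff 30.0
t 19.73 p [ 0.4611 -0.3794  0.2171] F [-0.4 -0.2 -2.8] w 0.253 ff 30.0
t 21.05 p [ 0.5221 -0.0342  0.2249] F [-0.4 -0.3 -1.9] w 0.247 ff 30.0
t 22.0 p [ 0.5224 -0.0334  0.1755] F [ 0.5 -0.3 -2.2] w 0.245 ff 30.0
[ 17.8   9.7 -24.    0.  -56.3  -7.3]
```

View pics/s1b.png

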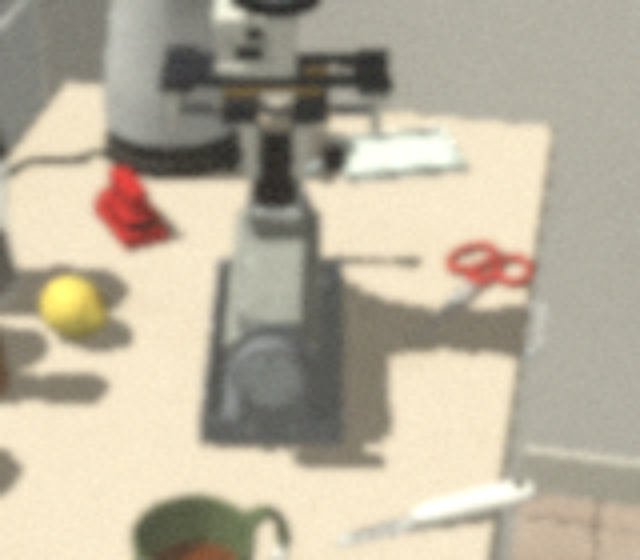

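The block hangs level over the star end of the stone, and the side crop shows it at (275,215). Next I press down by force and rub.

Run:
```python
from h import *
def fz():
    v=[]
    for _ in range(6): v.append(robot.read_force()[2]); robot.dwell(.01)
    return np.mean(v)
f0=fz(); print("f0",f0)
S=lambda y,z: CEN+y*ay+z*Z
z=.168; robot.servo_line(S(-.058,z),speed=.05); F=fz()-f0
while F<9 and z>.150:
    z-= .002 if F<5 else .001
    robot.servo_line(S(-.058,z),speed=.02); F=fz()-f0; print(round(z,4),round(F,1))
if F<9: raise SystemExit("no contact")
robot.dwell(.1)
leg=np.linspace(-.058,.058,9)
for y in list(leg[1:])+list(leg[::-1][1:]):
    robot.servo_line(S(y,z),speed=.04)
    F=fz()-f0; e=np.array(robot.read_position())-CEN
    print("y",round(y,4),"z",round(z,4),"F",round(F,1),"act",np.round([e@ax,e@ay,e[2]],4))
    z+=np.clip((F-10)/2000*.6,-.002,.002)
    if F>20: z+=.002
robot.dwell(.15); st()
```

```text
f0 -2.527157424404989
0.166 0.2
0.164 0.0
0.162 0.8
0.16 4.3
0.158 8.1
0.157 9.5
y -0.0435 z 0.157 F 9.0 act [ 0.001  -0.0438  0.1579]
y -0.029 z 0.1567 F 9.6 act [ 0.001  -0.0293  0.1577]
y -0.0145 z 0.1566 F 9.3 act [ 0.0011 -0.0148  0.1576]
y 0.0 z 0.1564 F 9.7 act [ 0.001  -0.0003  0.1575]
y 0.0145 z 0.1563 F 9.9 act [0.001  0.0142 0.1574]
y 0.029 z 0.1563 F 9.7 act [0.001  0.0287 0.1574]
y 0.0435 z 0.1562 F 10.1 act [0.001  0.0432 0.1573]
y 0.058 z 0.1562 F 10.2 act [0.001  0.0578 0.1573]
y 0.0435 z 0.1563 F 9.8 act [0.0017 0.044  0.1575]
y 0.029 z 0.1562 F 9.7 act [0.0017 0.0295 0.1575]
y 0.0145 z 0.1562 F 9.8 act [0.0018 0.015  0.1574]
y 0.0 z 0.1561 F 10.1 act [0.0018 0.0004 0.1573]
y -0.0145 z 0.1561 F 10.3 act [ 0.0017 -0.0141  0.1574]
y -0.029 z 0.1562 F 9.8 act [ 0.0017 -0.0287  0.1574]
y -0.0435 z 0.1561 F 10.4 act [ 0.0017 -0.0432  0.1573]
y -0.058 z 0.1562 F 9.8 act [ 0.0016 -0.0578  0.1574]
t 33.56 p [ 0.5237 -0.033   0.1574] F [-0.7  1.9  6.7] w 0.248 ff 30.0
```

Both passes ran at a steady 9–10 N on the stone. Back to the tray.

Run:
```python
from h import *
G=np.array([.4615,-.3797,.048])
p=np.array(robot.read_position()); robot.servo_line(p+.07*Z,speed=.1)
robot.goto(G+.17*Z,down(205.8)); robot.servo_line(G+.03*Z,speed=.1); robot.dwell(.2); st()
robot.servo_line(G+.004*Z,speed=.04); st()
z=G[2]+.004
while robot.read_force()[2]<-.5 and z>G[2]-.003:
    z-=.001; robot.servo_line([G[0],G[1],z],speed=.02); robot.dwell(.05)
st()
robot.move_gripper(.6); robot.dwell(.2); st()
robot.servo_line(G+.18*Z,speed=.12); robot.dwell(.2)
C,pic,d=snap("wrist","w6"); st()
P=cloud(C,d); z=P[:,:,2]; m=(d>0)&(np.linalg.norm(P[:,:,:2]-G[:2],axis=2)<.07)&(z>.04)&(z<.08); Q=P[m]
print(cv2.minAreaRect((Q[:,:2]*1000).astype(np.float32)),np.median(Q[:,2]),m.sum())
robot.goto((.42,-.15,.3),down(180)); robot.dwell(.15)
C,pic,d=snap("wrist","w7"); cv2.imwrite("pics/w7b.png",np.hstack([np.clip(x*1.5,0,255).astype(np.uint8) for x in (cv2.resize(cv2.imread("pics/w6.png"),(400,300)),cv2.resize(pic[:,:,::-1],(400,300)))]))
P=cloud(C,d); q=P-CEN; m=(d>0)&(abs(q@ax)<.02)&(abs(q@ay)<.1)&(P[:,:,2]<.2); print("stone z",np.percentile(P[m][:,2],[5,50,95]))
```

```text
t 37.49 p [ 0.4617 -0.3798  0.0785] F [-0.1  0.3 -2.7] w 0.248 ff 30.0
t 38.29 p [ 0.4616 -0.3798  0.052 ] F [-0.4  0.5 -3.1] w 0.248 ff 30.0
t 39.49 p [ 0.4617 -0.3798  0.0482] F [-0.7 -0.5  0.7] w 0.251 ff 30.0
t 40.42 p [ 0.4615 -0.3797  0.048 ] F [0.5 0.5 0.4] w 0.597 ff 0.0
t 42.33 p [ 0.4614 -0.3797  0.2276] F [-1.2 -0.4  0.2] w 0.595 ff 0.0
((460.21112060546875, -379.4864501953125), (65.02227020263672, 21.587032318115234), 25.49344825744629) 0.0584323480403543 1305
stone z [0.00626401 0.11546902 0.11707981]
```

View pics/w7b.png

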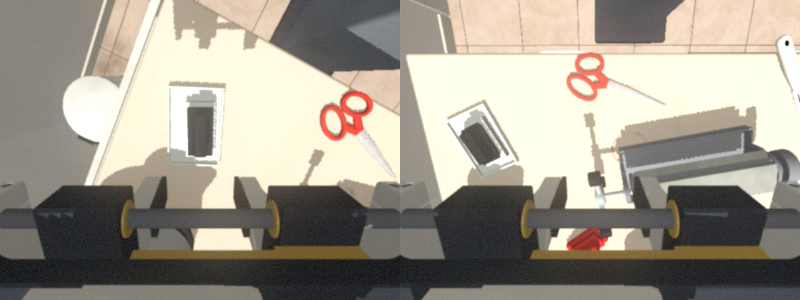

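The block lies flat in its tray at (200,130), with its grip top at 0.058 m as at the start. The stone is still clicked, with its face at 0.116 m, and nothing is touched. I hand it in.

```bash
python3 -c "
from rig import robot
print(robot.job_done(), robot.read_t())"
```

```text
the job is handed in; nothing more can be done
the job is handed in; nothing more can be done
```

The job is handed in: the fine stone is clicked up on top, the block was rubbed along it and back at about 10 N and is flat in its tray again; the judge's verdict was not shown.

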